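# Shut a row of tube lids with one run of the fingertip

### The job

Two blue blocks on the lab bench each hold a row of five tubes whose snap lids stand open. Run a fingertip lightly along the row of the orange-lidded block, starting at the end where the lids' hinges come first, so that the orange lids fold over one after another and all five end shut flat on their tubes. Do not pick up, tip or shove the block or press hard on it, leave the green lids standing open, and leave everything else on the bench where it is.

Things in the scene. Friction and masses are not known exactly. Their poses are not given: they have to be found in the camera images.
- block_orange: the block to work on: blue aluminium block, 50 x 160 x 40 mm (x, y, z), 0.85 kg, loose on the bench; origin: centre of its underside, z up. Five tubes with orange snap lids stand fixed in it, in a row along its own y: at x = 0, y = -56, -28, 0, 28, 56 mm. Each lid hinges at the -y side of its rim and folds towards +y to shut
- block_green: the block to leave alone: blue aluminium block, 50 x 160 x 40 mm (x, y, z), 0.85 kg, loose on the bench; origin: centre of its underside, z up. Five tubes with green snap lids stand fixed in it, in a row along its own y: at x = 0, y = -56, -28, 0, 28, 56 mm. Each lid hinges at the -y side of its rim and folds towards +y to shut
- orange_lid1 (a joint): first orange lid from the block's -y end, its angle: 0 shut flat, 1.57 upright, 1.95 fully back; stays where left (about 0.3 N at the tab folds it). Hinge axis along the block's x, 47 mm above the bench, 10.5 mm to the -y side of the tube's centre. Round, 18 mm, with a 10 mm wide tab; 23.5 mm from hinge to tab end. Shut, its flat top is 51.5 mm above the bench; open, it stands up to 72 mm
- orange_lid2 (a joint): second orange lid from the block's -y end, its angle: 0 shut flat, 1.57 upright, 1.95 fully back; stays where left (about 0.3 N at the tab folds it). Hinge axis along the block's x, 47 mm above the bench, 10.5 mm to the -y side of the tube's centre. Round, 18 mm, with a 10 mm wide tab; 23.5 mm from hinge to tab end. Shut, its flat top is 51.5 mm above the bench; open, it stands up to 72 mm
- orange_lid3 (a joint): third orange lid from the block's -y end, its angle: 0 shut flat, 1.57 upright, 1.95 fully back; stays where left (about 0.3 N at the tab folds it). Hinge axis along the block's x, 47 mm above the bench, 10.5 mm to the -y side of the tube's centre. Round, 18 mm, with a 10 mm wide tab; 23.5 mm from hinge to tab end. Shut, its flat top is 51.5 mm above the bench; open, it stands up to 72 mm
- orange_lid4 (a joint): fourth orange lid from the block's -y end, its angle: 0 shut flat, 1.57 upright, 1.95 fully back; stays where left (about 0.3 N at the tab folds it). Hinge axis along the block's x, 47 mm above the bench, 10.5 mm to the -y side of the tube's centre. Round, 18 mm, with a 10 mm wide tab; 23.5 mm from hinge to tab end. Shut, its flat top is 51.5 mm above the bench; open, it stands up to 72 mm
- orange_lid5 (a joint): fifth orange lid from the block's -y end, its angle: 0 shut flat, 1.57 upright, 1.95 fully back; stays where left (about 0.3 N at the tab folds it). Hinge axis along the block's x, 47 mm above the bench, 10.5 mm to the -y side of the tube's centre. Round, 18 mm, with a 10 mm wide tab; 23.5 mm from hinge to tab end. Shut, its flat top is 51.5 mm above the bench; open, it stands up to 72 mm
- green_lid1 (a joint): opening angle (rad) of green lid 1 counted from its block's -y end; it starts open and stays open
- green_lid2 (a joint): opening angle (rad) of green lid 2 counted from its block's -y end; it starts open and stays open
- green_lid3 (a joint): opening angle (rad) of green lid 3 counted from its block's -y end; it starts open and stays open
- green_lid4 (a joint): opening angle (rad) of green lid 4 counted from its block's -y end; it starts open and stays open
- green_lid5 (a joint): opening angle (rad) of green lid 5 counted from its block's -y end; it starts open and stays open
- vial_a: small glass vial with pink screw cap, standing, 22 mm diameter, 46 mm tall; origin at the centre of its underside
- vial_b: second vial, the same as vial_a
- amber_bottle: amber reagent bottle with black cap, standing, 48 mm diameter, 95 mm tall; origin at the centre of its underside
- well_plate: white 96-well plate lying flat, 86 x 128 x 15 mm (x, y, z); origin at the centre of its underside
- tape_roll: roll of yellow tape lying flat, 64 mm across, 18 mm tall; origin at the centre of its underside
- marker_pen: white marker pen with blue cap lying along its own x, 127 mm long, about 12 mm thick; origin under its middle
Things that resemble listed ones, but are neither listed nor needed, are in the scene too. Leave any brown or purple look-alike of the block_orange alone.

How it is judged:
By the outcome, as a careful person would: the job done as asked, in the order asked, and still so for the second after the job is handed in, with the robot touching nothing.
It also fails if it takes over 48 s, if anything falls off the work surface, if the arm or the gripper's body presses on something with over 40 N, if the wrist force passes 120 N, or if a joint passes its speed limit or range.

### The arm

A 6-joint arm with a two-finger parallel gripper is mounted at the origin on the work surface. World frame = base frame: x ahead of the robot, y to its left, z up, the work surface at z = 0. Lengths are in mm, angles in rad, forces in N, time in s.
With the tool pointing down it reaches from about 250 to 850 mm from the base axis. Payload 12.5 kg.
Tool frame: the origin (TCP) lies on the mounting face of the last link; the fingertips stand 186 mm ahead of it and the grasp point (between the pads) lies 167 mm ahead of it; z points along the fingers, y is the line along which they close (so a half turn about z gives the same grasp; the last joint's range is limited). The gripper opens to 93 mm and grips with 3 to 60 N. Pads are 15 mm wide; open, the fingers measure 128 mm over their backs; the gripper's body (75 mm by 188 mm) begins 65 mm behind the grasp point.
Start: joints at [-1.244, 0.351, 1.652, -0, 1.139, -0.085], TCP at [220.16, -503.999, 404.733] pointing down, gripper open.
Joint ranges: [-2.75, 2.75], [-0.79, 2.1], [0.01, 2.65], [-1.57, 4.71], [0.07, 3.14], [-2.87, 2.87]. Speed limits (rad/s): [2.22, 2.22, 2.79, 3.14, 3.14, 3.14].

### API

Orientations are given as a rotation vector (axis times angle).
In Python, from rig import read_state, camera, bot gives the robot as it stands. The module is installed in compiled form; this text tells all that it offers.
- The arm moves only by the shell command python3 -m jog 'ROWS'. ROWS is JSON, one flat list of numbers, 5 for each row, row after row: the opening, from -1 (shut) to 1 (fully open), so that 0 is half open, then the shift along the tool's x, y, z in units of 50 mm (1.0 is 50 mm), then the turn about the tool's z in units of 6 degrees (1.0 is 6 degrees). A call has 1 to 5 rows; each row is the pose to reach, as a shift and turn from the pose commanded when the call began, along the tool's axes at that moment; what a row does not reach only later rows make up. A row lasts 1/8 s, in which the tool goes at most 62.5 mm and 10.7 degrees, less where a joint would pass 70% of its speed; a pose out of reach is approached as far as the arm can. A call with a gripper value outside its range is refused whole. The fingers move at their own pace and stop on an object; the grip force is fixed at half the most. Time passes only in rows, so rows that repeat a pose let the fingers close. It gives the time, the measured TCP pose, the force, the opening and the grip force at its end, in the units of the state.
- read_state(): the state, without advancing time (a new reading comes with each control period).
- camera(name): name is "side" or "top"; returns a dict with "pixels" (384x512x3 uint8, red, green, blue), "camera_matrix" (3x3 intrinsics, pixels), "k1" (the pictures are not rectified: a ray, as slopes to the right and down, at radius r is drawn at 1 + k1 r^2 times it, then the intrinsics apply), "extrinsics" (4x4, takes a point from camera to world coordinates). Camera axes: x right, y down, z forward; pixel columns grow to the right and rows downward; lengths in mm; the calibration is good to about 2 mm. A picture is of the moment at which its call begins. There is no depth.
- bot.job_done(): hands the job in; it is judged then, once.
The state is a dict: "time": time; "q": joint angles; "joint_vel": joint speeds; "effort": joint torques, N m; "ee_pos": TCP position; "ee_rot": TCP orientation; "force": force on the tool from outside, world axes, zero at the start; "moment": the same for the moment, N m; "gripper_width": opening from 0.0 (shut) to 1.0 (fully open); "grip_force": force on a finger pad.
Only numpy, scipy, OpenCV 4.12 (cv2) and the standard library are available. Lean on these libraries where they do the work, as an engineer would, in place of code of your own. Each camera call takes 0.05 s, during which the arm holds its last target. There are 200 camera calls.

## Working session

There is one attempt and no reset: what is moved stays moved. The work goes in short steps, Python scripts to look and compute and a shell command to move; the robot and the scene stay as the last step left them, time stands still between calls to the robot, and variables do not carry over. Pictures are saved under pics/ and viewed, at most 10 in all, crops included, and the job is handed in when it is done.

```bash
mkdir -p pics
python3 - <<'E'
from rig import *
import cv2
for n in("top","side"):
    c=camera(n); cv2.imwrite(f"pics/{n}1.png",cv2.resize(c["pixels"][:,:,::-1],(768,576)))
    print(n,c["camera_matrix"].tolist(),c["k1"],c["extrinsics"].round(3).tolist())
s=read_state();print(s)
E
```

```text
top [[457.3133875748337, 0.0, 257.7340133864162], [0.0, 457.3133875748337, 194.26293192830641], [0.0, 0.0, 1.0]] -0.04296300388510665 [[0.012, -0.979, 0.202, 221.504], [-1.0, -0.011, 0.006, -111.464], [-0.004, -0.202, -0.979, 1571.985], [0.0, 0.0, 0.0, 1.0]]
side [[376.5400345164636, 0.0, 258.112784005602], [0.0, 376.5400345164636, 193.1467983200219], [0.0, 0.0, 1.0]] -0.06914214920258582 [[-0.964, -0.145, 0.222, 294.662], [-0.265, 0.548, -0.794, 815.382], [-0.007, -0.824, -0.566, 697.607], [0.0, 0.0, 0.0, 1.0]]
{'time': 0.1, 'q': array([-1.24355909e+00,  3.51158437e-01,  1.65235719e+00, -3.15391221e-05,
        1.13909223e+00, -8.45886327e-02]), 'joint_vel': array([ 0.0001716 ,  0.00036287, -0.00025053, -0.00158281, -0.00116421,
       -0.00015464]), 'effort': array([ 1.24088729e-03, -4.98029530e+01, -2.85705668e+01,  7.01158075e-02,
        2.38874584e-02, -3.21007587e-05]), 'ee_pos': array([ 220.14416667, -503.89063418,  404.26936804]), 'ee_rot': array([-3.07423835e+00, -6.42147816e-01,  2.37578903e-04]), 'force': array([ 0.64030265,  0.10728878, -0.25280537]), 'moment': array([-0.01685322, -0.02854145, -0.00382544]), 'grip_force': 0.0, 'gripper_width': 1.0009528175573894}
```

View pics/top1.png

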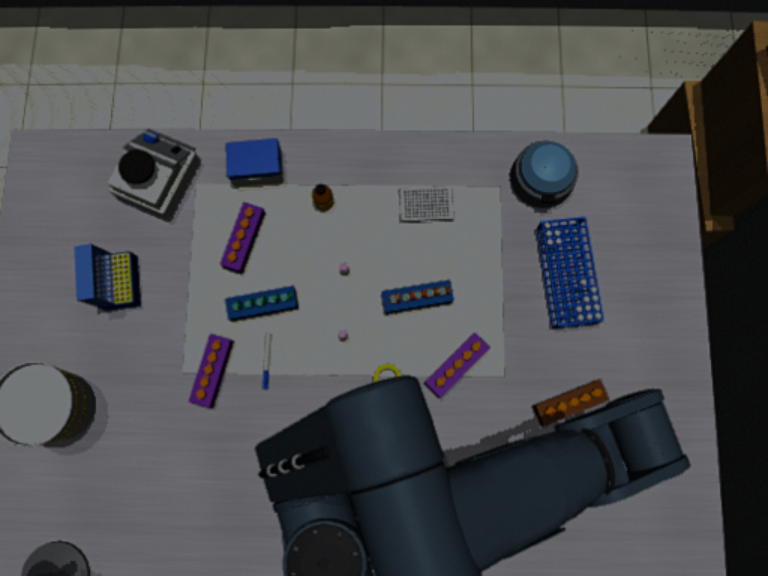

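View pics/side1.png

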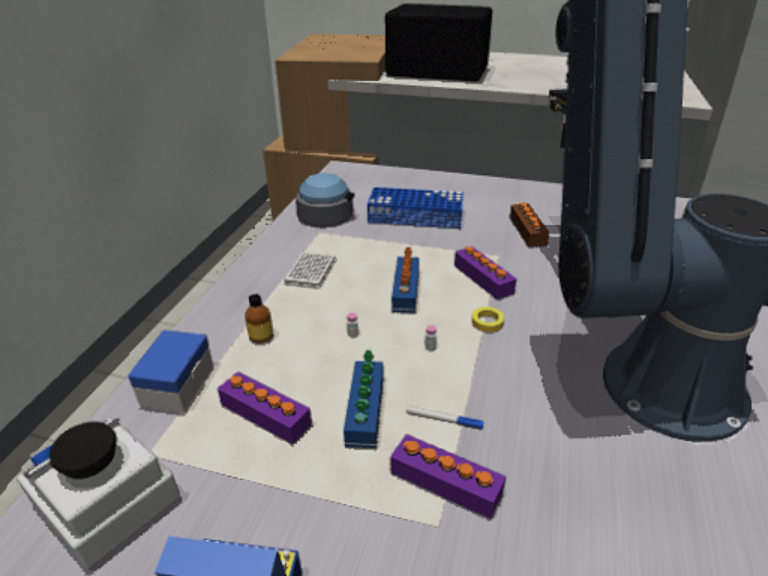

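The top view shows the orange-lidded block at about (417,297) and the green one at (261,302), in 768-wide pixels. In the side view they are at (405,283) and (364,402). Next I'll take a closer crop to find the hinge side and measure the block pose.

```bash
cat > h.py <<'E'
import numpy as np, cv2
from rig import camera, read_state
def ray(c,uv,z):
    K=c["camera_matrix"];uv=np.atleast_2d(np.array(uv,float))
    x=cv2.undistortPoints(uv[:,None],K,np.array([c["k1"],0,0,0,0.]))[:,0]
    E=c["extrinsics"];d=np.c_[x,np.ones(len(x))]@E[:3,:3].T;o=E[:3,3]
    return (o+d*((z-o[2])/d[:,2])[:,None])[:,:2]
def proj(c,P):
    E=np.linalg.inv(c["extrinsics"]);p=np.atleast_2d(P)@E[:3,:3].T+E[:3,3];x=p[:,:2]/p[:,2:]
    x=x*(1+c["k1"]*(x**2).sum(1))[:,None]
    return x@c["camera_matrix"][:2,:2].T+c["camera_matrix"][:2,2]
E
python3 - <<'E'
from h import *
a=camera("top");b=camera("side")
A=a["pixels"][175:220,240:316,::-1];B=b["pixels"][155:215,250:292,::-1]
A=cv2.resize(A,(760,450),interpolation=cv2.INTER_CUBIC);B=cv2.resize(B,(315,450),interpolation=cv2.INTER_CUBIC)
cv2.imwrite("pics/crop.png",cv2.resize(np.hstack([np.clip(A*1.,0,255).astype(np.uint8),B])[:,:],(800,335)))
hsv=cv2.cvtColor(a["pixels"],cv2.COLOR_RGB2HSV)
R=np.zeros(hsv.shape[:2],np.uint8);R[175:220,240:316]=1
m=cv2.inRange(hsv,(95,110,25),(125,255,255))*R
mo=cv2.inRange(hsv,(3,110,60),(18,255,255))*R
pts=cv2.findNonZero(m|mo)
r=cv2.minAreaRect(pts);print(r)
bp=cv2.boxPoints(r);print(bp,ray(a,bp,40))
for n,c,rr in(("top",a,(240,316,175,220)),("side",b,(250,292,155,215))):
    h=cv2.cvtColor(c["pixels"],cv2.COLOR_RGB2HSV);M=np.zeros(h.shape[:2],np.uint8);M[rr[2]:rr[3],rr[0]:rr[1]]=1
    k,l,st,ce=cv2.connectedComponentsWithStats(cv2.inRange(h,(3,110,50),(18,255,255))*M)
    for i in range(1,k):
        if st[i,4]>3: print(n,st[i],ce[i],ray(c,ce[i],60))
for y in range(175,220,1): pass
E
```

```text
((278.01348876953125, 197.08108520507812), (13.973912239074707, 46.36050796508789), 80.53767395019531)
[[253.99997 194.     ]
 [299.7297  186.37839]
 [302.027   200.16217]
 [256.29727 207.78378]] [[ 538.29363884  -88.95968407]
 [ 566.80961692 -245.56192231]
 [ 518.70656047 -253.09755054]
 [ 490.53003445  -97.43534959]]
top [297 190   3   5  12] [297.91666667 192.41666667] [[ 541.3221147  -237.55033196]]
top [281 193   4   5  16] [282.8125 194.9375] [[ 532.04258917 -186.52490359]]
top [289 192   7   5  13] [291.         194.30769231] [[ 534.52977932 -214.16128804]]
top [273 195   4   4  14] [274.5        196.64285714] [[ 525.85098762 -158.50368397]]
top [263 196   4   6  10] [264.7 198.3] [[ 519.77646777 -125.51313181]]
side [268 165   7  25 113] [270.69026549 177.44247788] [[ 529.27611324 -173.12439833]]
side [269 192   4   3   5] [270.4 193.2] [[509.03407871 -86.9603585 ]]
```

View pics/crop.png

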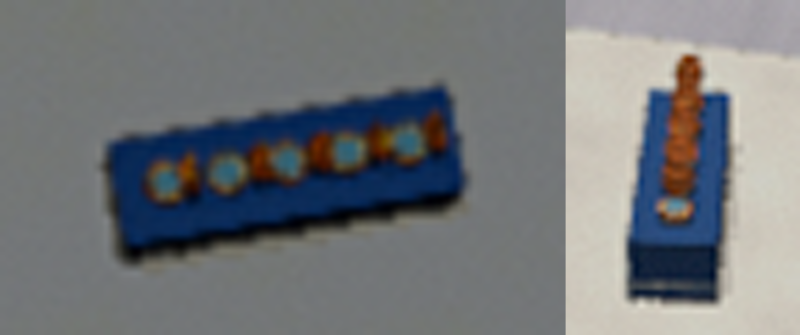

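The crop shows each orange lid leaning to the right of its tube in the top image, which is the world −y side. In the side view the nearest tube is unobstructed, which agrees. So the hinge end is the block's right end at world y≈−249, and the sweep goes towards world +y.

```bash
cat > go.py <<'E'
from h import *
from scipy.spatial.transform import Rotation as Ro
import sys
a=camera("top")
P=ray(a,[[240+167/7.44,175+181/7.44],[240+228/7.44,175+172/7.44],[240+287/7.44,175+161/7.44],[240+348/7.44,175+152/7.44],[240+409/7.44,175+143/7.44]],47)
print(P.round(1)); m=P.mean(0); u=P[0]-P[4]; print(m,np.hypot(*u)); u/=np.hypot(*u); print("yaw",np.degrees(np.arctan2(-u[0],u[1])))
s=read_state(); R=Ro.from_rotvec(s["ee_rot"]).as_matrix()
for d in(-115,0,80):
    t=np.r_[m+u*d,238.]; print(d,t,"units",R.T@(t-s["ee_pos"])/50)
E
python3 go.py
```

```text
[[ 518.7 -118. ]
 [ 523.2 -145.8]
 [ 528.6 -172.8]
 [ 533.2 -200.7]
 [ 537.7 -228.6]]
[ 528.27394603 -173.16788849] 112.181976647659
yaw 9.743666442803846
-115 [ 547.73661021 -286.50898741  238.        ] units [ 7.74477348 -1.36115428  3.33094751]
0 [ 528.27394603 -173.16788849  238.        ] units [ 8.29543121 -3.59426303  3.33211466]
80 [514.73470139 -94.32190664 238.        ] units [ 8.67849745 -5.14772999  3.33292659]
```

```bash
python3 -m jog '[-1,1.25,-0.22,0,0, -1,2.5,-0.44,0,0, -1,3.7,-0.65,0,0, -1,4.9,-0.86,0,0, -1,6,-1.05,0,0]'; python3 -m jog '[-1,0.8,-0.15,0.5,0.8, -1,1.5,-0.25,1,1.6, -1,1.72,-0.28,1.5,2.25, -1,1.72,-0.28,1.8,2.25, -1,1.72,-0.28,1.8,2.25]'; python3 go.py
```

```text
time: 0.88
ee_pos: [475.7, -334.3, 404.8]
ee_rot: [3.075, 0.643, 0.0]
force: [0.5, -1.1, -0.7]
gripper_width: 0.51
grip_force: 0.0
time: 1.5
ee_pos: [546.7, -288.9, 314.0]
ee_rot: [-3.128, -0.278, 0.002]
force: [-0.1, -0.7, 0.0]
gripper_width: 0.013
grip_force: 0.0
[[ 518.7 -118. ]
 [ 523.2 -145.8]
 [ 528.6 -172.8]
 [ 533.2 -200.7]
 [ 537.7 -228.6]]
[ 528.27394603 -173.16788849] 112.181976647659
yaw 9.743666442803846
-115 [ 547.73661021 -286.50898741  238.        ] units [ 0.02620136 -0.04787956  1.54019189]
0 [ 528.27394603 -173.16788849  238.        ] units [ 0.04153945 -2.34782841  1.54033858]
80 [514.73470139 -94.32190664 238.        ] units [ 0.05220943 -3.94779283  1.54044062]
```

```bash
python3 -m jog '[-1,0.03,0,0.6,0, -1,0.03,0,1.1,0, -1,0.03,0,1.4,0, -1,0.03,0,1.48,0, -1,0.03,0,1.48,0]'; python3 -c "
from h import *
s=read_state();print(s['ee_pos'],s['force'])
b=camera('side')['pixels'][110:230,200:340,::-1];cv2.imwrite('pics/s2.png',cv2.resize(b,(700,600),interpolation=cv2.INTER_CUBIC))"
```

```text
time: 2.17
ee_pos: [548.9, -288.6, 241.5]
ee_rot: [3.129, 0.276, 0.001]
force: [-0.3, 0.4, 0.5]
gripper_width: 0.004
grip_force: 0.0
[ 548.86773517 -288.5602482   241.46309832] [-0.31691667  0.38059797  0.47049469]
```

View pics/s2.png

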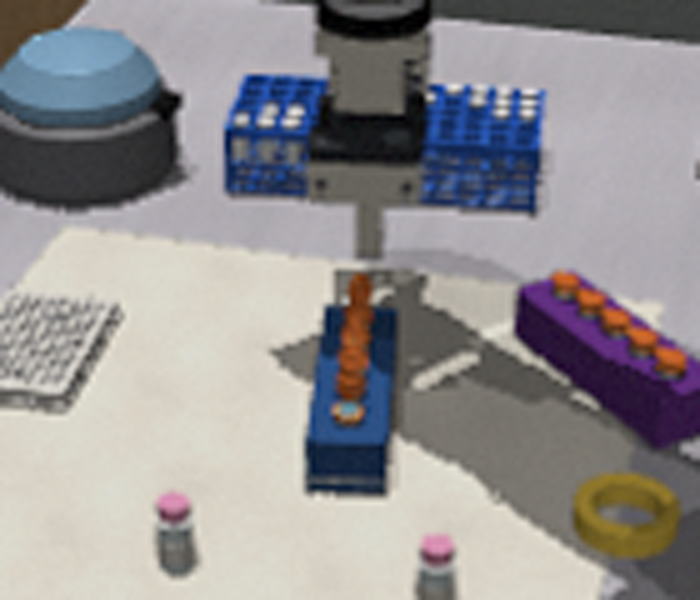

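The finger (368,230) lines up with the lid row running from (360,290) to (348,410), and there is clear space behind lid 1. I'll lower it slightly and start sweeping.

```bash
python3 -m jog '[-1,0,0,0.05,0, -1,0,-0.15,0.05,0, -1,0,-0.3,0.05,0, -1,0,-0.45,0.05,0, -1,0,-0.6,0.05,0]';python3 -m jog '[-1,0,-0.12,0,0, -1,0,-0.24,0,0, -1,0,-0.36,0,0, -1,0,-0.48,0,0, -1,0,-0.58,0,0]'
```

```text
time: 2.85
ee_pos: [543.4, -258.1, 238.3]
ee_rot: [3.129, 0.277, 0.0]
force: [0.6, 0.2, -0.5]
gripper_width: 0.004
grip_force: 0.0
time: 3.48
ee_pos: [538.5, -230.1, 238.6]
ee_rot: [3.129, 0.276, 0.001]
force: [0.9, -2.0, 2.7]
gripper_width: 0.003
grip_force: 1.4
```

```bash
python3 -m jog '[-1,0,0,0,0, -1,0,0,0,0]';python3 -m jog '[-1,0,-0.1,0,0, -1,0,-0.2,0,0, -1,0,-0.3,0,0, -1,0,-0.4,0,0, -1,0,-0.5,0,0]'; python3 -c "
from h import *
b=camera('side')['pixels'][110:230,200:340,::-1];cv2.imwrite('pics/s3.png',cv2.resize(b,(700,600),interpolation=cv2.INTER_CUBIC))"
```

```text
time: 3.72
ee_pos: [538.5, -230.0, 238.3]
ee_rot: [-3.129, -0.276, -0.0]
force: [0.6, 3.5, 3.8]
gripper_width: 0.001
grip_force: 1.9
time: 4.35
ee_pos: [534.2, -205.5, 238.6]
ee_rot: [3.129, 0.276, 0.001]
force: [0.2, -2.8, 2.9]
gripper_width: 0.004
grip_force: 1.7
```

View pics/s3.png

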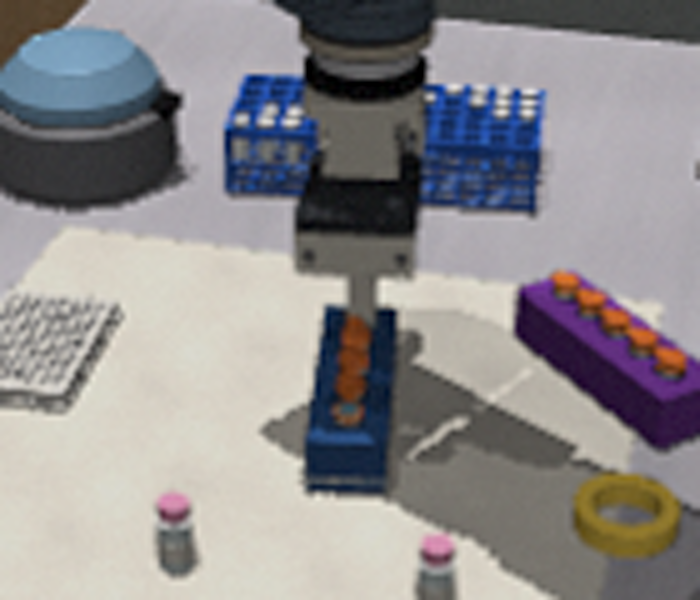

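The block has not moved: its near end is still at (348,470), and the lids are folding ahead of the finger. The drag of about 3 N is a bit high, so I'll ease up slightly and continue.

```bash
python3 -m jog '[-1,0,-0.1,-0.006,0, -1,0,-0.2,-0.006,0, -1,0,-0.3,-0.006,0, -1,0,-0.4,-0.006,0, -1,0,-0.5,-0.006,0]';python3 -m jog '[-1,0,-0.1,0,0, -1,0,-0.2,0,0, -1,0,-0.3,0,0, -1,0,-0.4,0,0, -1,0,-0.5,0,0]';python3 -m jog '[-1,0,-0.1,0,0, -1,0,-0.2,0,0, -1,0,-0.3,0,0, -1,0,-0.4,0,0, -1,0,-0.5,0,0]'; python3 -c "
from h import *
b=camera('side')['pixels'][110:230,200:340,::-1];cv2.imwrite('pics/s4.png',cv2.resize(b,(700,600),interpolation=cv2.INTER_CUBIC))"
```

```text
time: 5.03
ee_pos: [529.7, -180.8, 238.7]
ee_rot: [3.129, 0.277, 0.001]
force: [1.1, -2.8, 2.3]
gripper_width: 0.005
grip_force: 1.6
time: 5.65
ee_pos: [525.2, -156.0, 238.5]
ee_rot: [-3.129, -0.277, 0.0]
force: [0.1, -1.2, 0.8]
gripper_width: 0.004
grip_force: 0.7
time: 6.28
ee_pos: [520.8, -131.4, 238.5]
ee_rot: [-3.129, -0.276, 0.0]
force: [-0.5, -0.2, 0.9]
gripper_width: 0.005
grip_force: 0.3
```

View pics/s4.png

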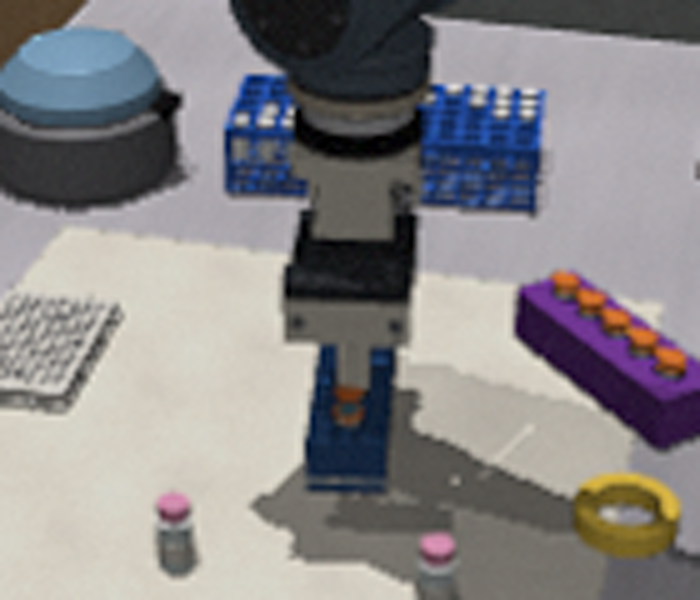

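Lid 5, at (348,400), is still partly up. The block has not moved. I'll finish the sweep at the original height, then lift clear and retreat.

```bash
python3 -m jog '[-1,0,-0.1,0.006,0, -1,0,-0.2,0.008,0, -1,0,-0.3,0.008,0, -1,0,-0.4,0.008,0, -1,0,-0.5,0.008,0]';python3 -m jog '[-1,0,-0.12,0,0, -1,0,-0.24,0,0, -1,0,-0.36,0,0, -1,0,-0.48,0,0, -1,0,-0.6,0,0]';python3 -m jog '[-1,0,0,-0.4,0, -1,0,0,-1.2,0, -1,0,0,-2.2,0, -1,0,0,-3.3,0, -1,0,0,-3.3,0]';python3 -m jog '[-1,-1,0,0,0, -1,-2,0,0,0, -1,-3,0,0,0, -1,-4,0,0,0, -1,-4,0,0,0]'; python3 -c "
from h import *
b=camera('side')['pixels'][150:220,240:310,::-1];a=camera('top')['pixels'][165:235,240:310,::-1]
cv2.imwrite('pics/s5.png',cv2.resize(np.hstack([a,b]),(800,400),interpolation=cv2.INTER_CUBIC))"
```

```text
time: 6.95
ee_pos: [516.4, -106.8, 238.1]
ee_rot: [-3.129, -0.276, 0.0]
force: [-0.1, 0.4, -0.1]
gripper_width: 0.005
grip_force: 0.0
time: 7.58
ee_pos: [511.2, -77.2, 238.1]
ee_rot: [-3.129, -0.276, -0.0]
force: [0.2, -0.4, 0.6]
gripper_width: 0.006
grip_force: 0.0
time: 8.2
ee_pos: [511.7, -77.5, 407.0]
ee_rot: [3.127, 0.276, 0.011]
force: [0.8, -0.9, -0.3]
gripper_width: 0.008
grip_force: 0.0
time: 8.82
ee_pos: [312.2, -112.5, 402.4]
ee_rot: [-3.129, -0.273, 0.002]
force: [1.0, -0.1, 1.3]
gripper_width: 0.006
grip_force: 0.0
```

View pics/s5.png

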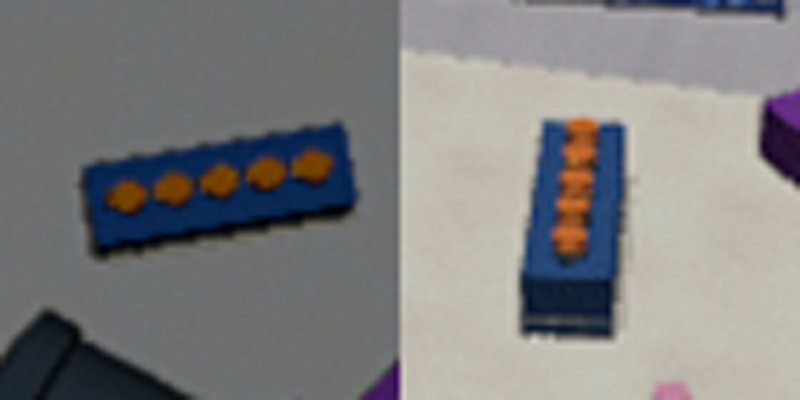

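All five orange lids are folded down and evenly spaced in both views, at about (127–313, 196–165) on the left half of the picture. Before handing in I'll check that the block hasn't shifted and the green lids are still standing.

Run:
```python
from h import *
a=camera("top");b=camera("side")
hsv=cv2.cvtColor(a["pixels"],cv2.COLOR_RGB2HSV)
R=np.zeros(hsv.shape[:2],np.uint8);R[175:220,240:316]=1
m=(cv2.inRange(hsv,(95,110,25),(125,255,255))|cv2.inRange(hsv,(3,110,60),(18,255,255)))*R
r=cv2.minAreaRect(cv2.findNonZero(m));print(r)
for n,c,rr in(("top",a,(240,316,175,220)),("side",b,(250,292,155,215))):
    h=cv2.cvtColor(c["pixels"],cv2.COLOR_RGB2HSV);M=np.zeros(h.shape[:2],np.uint8);M[rr[2]:rr[3],rr[0]:rr[1]]=1
    k,l,st,ce=cv2.connectedComponentsWithStats(cv2.inRange(h,(3,110,50),(18,255,255))*M,connectivity=4)
    for i in range(1,k):
        if st[i,4]>3: print(n,st[i],ce[i].round(1),ray(c,ce[i],51).round(1))
cv2.imwrite("pics/s6.png",cv2.resize(b["pixels"][100:300,100:366,::-1],(798,600),interpolation=cv2.INTER_CUBIC))
```

```text
((277.9189147949219, 197.0135040283203), (14.138310432434082, 46.196109771728516), 80.53767395019531)
top [291 191   7   6  25] [294.2 193.6] [[ 539.  -225.7]]
top [283 193   7   5  27] [286.  194.9] [[ 534.2 -197.7]]
top [275 194   7   5  26] [277.9 196.2] [[ 529.4 -170.4]]
top [267 195   7   6  28] [269.9 197.6] [[ 524.  -143.3]]
top [259 197   7   5  24] [261.9 199. ] [[ 519. -116.]]
side [267 171   8  24 117] [270.2 182.1] [[ 527.5 -159.5]]
```

View pics/s6.png

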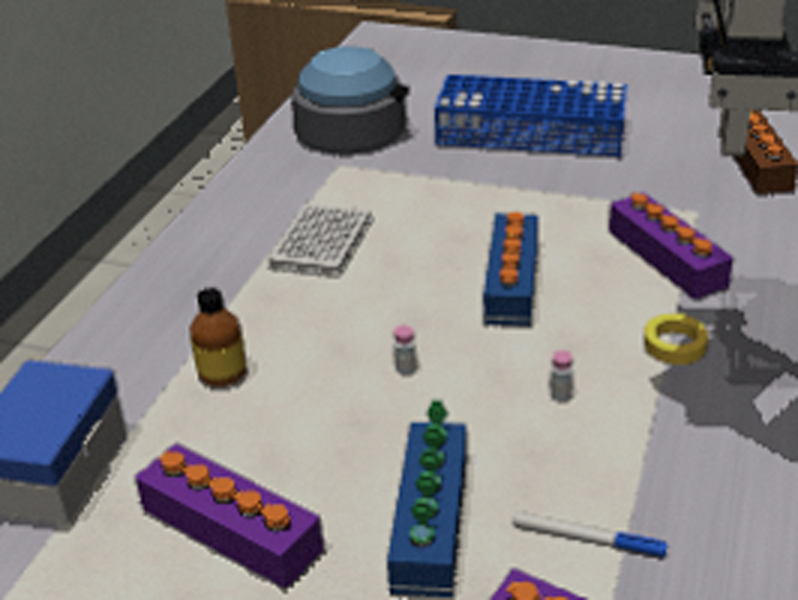

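The orange block, at (512,265), is within 0.1 px of where it started and its five lids are evenly spaced and down. The green lids, at (430,470), still stand open, and everything else is where it was.

```bash
python3 -c "
from rig import bot
print(bot.job_done())"
```

```text
the job is handed in; nothing more can be done
None
```

I swept the five orange lids over in order from the hinge end and handed the job in. In the pictures all five look shut and the block has not moved, though the cameras cannot resolve a gap under about 1 mm; the green lids still stand open.

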